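# Press a cable bush into the entry box and lock it

## Robot

A 7-joint arm with a two-finger parallel gripper is mounted at the origin on the work surface. World frame = base frame: x ahead of the robot, y to its left, z up, the work surface at z = 0. Lengths are in m, angles in rad, forces in N, time in s.
With the tool pointing down it reaches from about 0.4 to 0.85 m from the base axis. Payload 4.4 kg.
Tool frame: the origin (TCP) lies at the centre of the arm's flange, where the gripper is bolted on; the fingertips stand 199 mm ahead of it and the grasp point (between the pads) lies 180 mm ahead of it; z points along the fingers, y is the line along which they close (so a half turn about z gives the same grasp; the last joint's range is limited). The gripper opens to 94 mm and grips with 3 to 60 N. Pads are 16 mm wide; open, the fingers measure 119 mm over their backs; the gripper's body (75 mm by 177 mm) begins 78 mm behind the grasp point.
Start: joints at [1.13, 0.628, 0.038, 1.517, -0.027, 0.996, -0.02], TCP at [0.238, -0.605, 0.405] pointing down, gripper open.
Joint ranges: [-3.06, 3.06], [-0.37, 2.12], [-1.25, 1.32], [0.18, 2.47], [-1.1, 4.24], [0.23, 1.98], [-2.94, 2.94]. Speed limits (rad/s): [2.57, 2.57, 3.14, 3.14, 3.14, 3.14, 3.14].

## Interface

Orientations are given as a unit quaternion [w, x, y, z].
In Python, from station import status, grab_frame, ticket gives the robot as it stands.
- The arm moves only by the shell command python3 -m handwheel 'ROWS' [FORCE]. ROWS is JSON, a list of rows, each a list of 3 entries, a list of its own where there are three numbers: the opening, from -1 (shut) to 1 (fully open), then the shift along the world's x, y, z in mm, then the turn, a rotation vector about the world's x, y, z in rad. A call has 1 to 12 rows; each row shifts and turns the commanded pose from where the row before left it; what a row does not reach is not made up. A row lasts 1/8 s, in which the tool goes at most 62.5 mm and 10.7 degrees, less where a joint would pass 70% of its speed; a pose out of reach is approached as far as the arm can. A call is refused whole if a number of a shift passes 62.5 or a number of a turn 0.188, either way. A call with a gripper value outside its range is refused whole. The fingers move at their own pace and stop on an object; FORCE is the grip in N (left out, the last holds). Time passes only in rows, so rows that do not move let the fingers close. It gives the time, the measured TCP pose, the force, the opening and the grip force at its end, in the units of the state.
- status.get_obs(): the state, without advancing time (a new reading comes with each control period).
- grab_frame(name): name is "scene" or "top" or "wrist"; returns a dict with "color" (384x512x3 uint8, red, green, blue), "z_map" (384x512 float32, m along the optical axis (not along the pixel's ray), 0 where there is no reading), "K" (3x3 intrinsics, pixels), "distortion" ([k1, k2, p1, p2, k3] as OpenCV has them; the pictures are not rectified), "cam_to_world" (4x4, takes a point from camera to world coordinates). Camera axes: x right, y down, z forward; pixel columns grow to the right and rows downward; lengths in m; the calibration is good to about 2 mm. A picture is of the moment at which its call begins.
- ticket.hand_in(): hands the job in; it is judged then, once.
The state is a dict: "t": time; "joint_positions": joint angles; "dq": joint speeds; "tau": joint torques, N m; "position": TCP position; "orientation": TCP orientation; "wrist_force": force on the tool from outside, world axes, zero at the start; "wrist_torque": the same for the moment, N m; "opening": finger opening in m; "grip_force": force on a finger pad.
Only numpy, scipy, OpenCV 4.12 (cv2) and the standard library are available. Lean on these libraries where they do the work, as an engineer would, in place of code of your own. Each camera call takes 0.05 s, during which the arm holds its last target. There are 200 camera calls.

## Task

Take the larger of the two grey cable bushes, set it foot down in the bore of the cable-entry box and press it steadily until it is fully home with its flange down on the box top, stopping as soon as you feel it bottom out; do not ram it. Then slide the keeper all the way in over the flange, and let go. Leave the smaller bush and the screwdriver where they are.

Things in the scene. Friction and masses are not known exactly. Their poses are not given: they have to be found in the camera images.
- bush: The larger cable bush, hard grey plastic, about 0.22 kg, round, 71 mm tall; origin at the centre of its foot, z up through the neck. From the foot up: body diameter 50 mm from 0 to 36 mm (foot edge bevelled 4 mm), flange diameter 66 mm from 36 to 41 mm, solid neck diameter 34 mm from 41 to 71 mm, flat closed top. Starts standing upright on the counter.
- small_bush: The smaller bush, same shape and height but body diameter 36 mm, flange 48 mm, neck 26 mm; origin at the centre of its foot. It is a spare and stays where it stands. The two may stand in either place.
- entry_box: Dark steel cable-entry box fixed on the counter, top face 70 mm above it. Origin on the counter exactly below the bore; z is the bore axis, up. Reaches from -65 to 65 mm in x, -60 to 110 mm in y. On the top, guides and a riser for the keeper stand at y = 38 to 105 mm, 12 mm high, within 32 mm either side of x = 0.
- bore_mouth (a point): Centre of the mouth of the round bore, 54 mm wide, straight-walled, level with the box's top face (70 mm above the counter); axes as the box. The bush is home when its flange meets this top face, the shoulder: its origin is then 34 mm above the counter.
- seal (a joint): How far the stiff rubber seal disc in the bore is pushed down, m. At 0 its upper face is 14 mm below the box top; starts at 0 to 0.006; 0.022 with the bush home. The bush enters freely until it rests on the disc, then takes a steady push of about 8 N (no spring back) until the flange meets the box top and the force rises sharply.
- keeper (a joint): Travel of the keeper towards the bore, along the box's -y, m: 0 fully back, 0.030 fully in (end stop); starts at 0 to 0.005; about 2 N of friction, stays where left. An aluminium plate 50 mm wide, 4 mm thick, underside 8 mm above the box top; front edge 52 mm from the bore axis at 0, 22 mm at 0.030, over the flange. Blocked if the flange stands 3 mm or more too high.
- keeper_tab (a point): Centre of the top of the keeper's upright black tab, 120 mm above the counter; it moves with the keeper. The tab is 20 mm wide (box x), 16 mm thick (box y) and stands 38 mm tall on the keeper plate; at keeper 0 it is 77 mm from the bore axis, on the box's +y side.
- screwdriver: Screwdriver, 200 mm, black handle, lying on the counter; origin at the middle of its underside, long axis x. To be left alone.
Mind the look-alikes: they are no part of the job. Leave any blue look-alike of the bush alone.

How it is judged:
By the outcome, as a careful person would: the job done as asked, in the order asked, and still so for the second after the job is handed in, with the robot touching nothing.
It also fails if it takes over 45 s, if anything falls off the work surface, if the arm or the gripper's body presses on something with over 40 N, if the wrist force passes 120 N, or if a joint passes its speed limit or range.

## Working session

There is one attempt and no reset: what is moved stays moved. The work goes in short steps, Python scripts to look and compute and a shell command to move; the robot and the scene stay as the last step left them, time stands still between calls to the robot, and variables do not carry over. Pictures are saved under pics/ and viewed, at most 10 in all, crops included, and the job is handed in when it is done.

```bash
mkdir -p pics; cat > h.py <<'E'
import numpy as np,cv2
from station import status,grab_frame,ticket
def snap(n,f):
    d=grab_frame(n); np.savez(f'pics/{f}.npz',**{k:np.array(v) for k,v in d.items()}); cv2.imwrite(f'pics/{f}.png',d['color'][:,:,::-1]); return d
def load(f): return dict(np.load(f'pics/{f}.npz'))
def world(d,u,v,z=None):
    """world point of pixel by depth map, or on plane height z"""
    p=cv2.undistortPoints(np.array([[[u,v]]],float),d['K'],d['distortion'])[0,0]
    r=np.array([p[0],p[1],1.]);T=d['cam_to_world']
    if z is None: s=d['z_map'][int(round(v)),int(round(u))]
    else: s=(z-T[2,3])/(T[:3,:3]@r)[2]
    return T[:3,:3]@(r*s)+T[:3,3]
E
python3 - <<'E'
from h import *
o=status.get_obs();print({k:np.round(v,3) for k,v in o.items()})
a=snap('top','t0');b=snap('scene','s0')
print(a['cam_to_world'].round(3),b['cam_to_world'].round(3))
E
```

```text
{'t': np.float64(0.0), 'joint_positions': array([ 1.13 ,  0.629,  0.038,  1.518, -0.027,  0.996, -0.02 ]), 'dq': array([ 0.002, -0.   , -0.   ,  0.001,  0.   , -0.   ,  0.   ]), 'tau': array([-2.0000e-03, -5.4973e+01,  1.1430e+00, -1.8663e+01, -5.2000e-02,
        2.4000e-02,  0.0000e+00]), 'position': array([ 0.238, -0.605,  0.404]), 'orientation': array([-0.001,  0.982,  0.186, -0.   ]), 'wrist_force': array([-0.007,  0.519,  0.782]), 'wrist_torque': array([-0.012, -0.046,  0.012]), 'grip_force': np.float64(0.0), 'opening': np.float64(0.094)}
[[ 0.01  -0.986  0.168  0.447]
 [-0.999 -0.004  0.038  0.055]
 [-0.037 -0.169 -0.985  0.946]
 [ 0.     0.     0.     1.   ]] [[ 0.669  0.577 -0.469  1.049]
 [ 0.743 -0.534  0.403 -0.293]
 [-0.018 -0.618 -0.786  0.846]
 [ 0.     0.     0.     1.   ]]
```

View pics/t0.png

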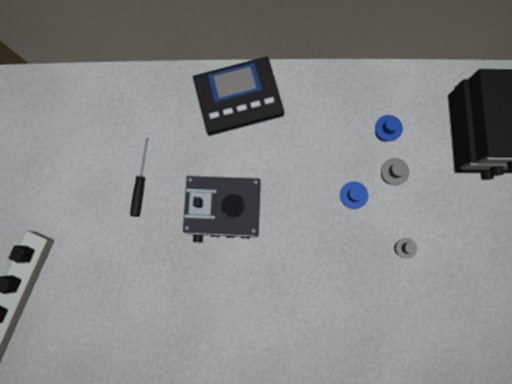

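View pics/s0.png

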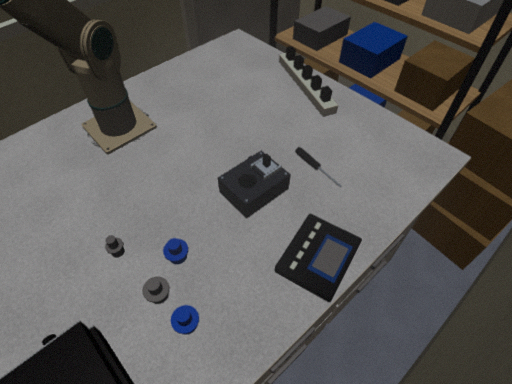

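The top view shows the large grey bush at about (395,172), the small one at (406,248), and blue ones at (389,128) and (354,195). The box bore is at (232,206), with the keeper on its left (+y) around (200,203). I'll enlarge it.

```bash
python3 - <<'E'
from h import *
a=load('t0')['color'][:,:,::-1]
c1=cv2.resize(a[165:250,170:275],None,fx=5,fy=5,interpolation=cv2.INTER_CUBIC)
c2=cv2.resize(a[105:225,335:420],(int(425*85*0+301),425),interpolation=cv2.INTER_CUBIC)
c1=cv2.convertScaleAbs(c1,alpha=1.8,beta=15)
cv2.imwrite('pics/c0.png',np.hstack([c1,c2[:,:270] if 0 else cv2.resize(a[145:200,335:420][:, 30:85],(270,270),interpolation=cv2.INTER_CUBIC) if 0 else np.vstack([cv2.resize(a[147:197,370:420],(250,250),interpolation=cv2.INTER_CUBIC),np.zeros((175,250,3),np.uint8)])]))
E
```

```text
(no output)
```

View pics/c0.png

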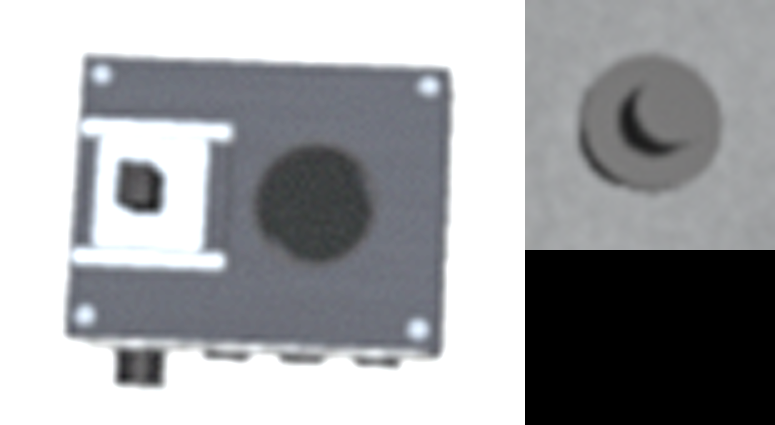

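The crop shows the bore centre at (232.4,205.2), the top-face corners, and the large bush's flange centre at (395.0,171.0).

```bash
python3 - <<'E'
from h import *
d=load('t0');C=lambda x,y:(170+x/5-.4,165+y/5-.4)
b=world(d,*C(314.5,203),.07);print('bore',b)
cs=[world(d,*C(*p),.07) for p in((85,57),(451,70),(440,355),(68,333))]
for c in cs:print(c,world(d,*C(314.5,203),.07)-c)
for i in range(4):print(np.linalg.norm(cs[i]-cs[i-1]))
ym=((cs[0]-cs[1])+(cs[3]-cs[2]));xm=(cs[0]-cs[3])+(cs[1]-cs[2])
print('yaw',np.arctan2(-ym[0],ym[1]),np.arctan2(xm[1],xm[0]))
# box centre is y=+25 in box
c=np.mean(cs,0);yw=np.arctan2(-ym[0],ym[1]);R=np.array([[np.cos(yw),-np.sin(yw)],[np.sin(yw),np.cos(yw)]])
print('bore from corners',c[:2]-R@[0,.025])
print('bush',world(d,395,171,.041),'depth',world(d,395,165)[2],world(d,404,176)[2],'width',world(d,370+58/5,171,.041)-world(d,370+196/5,171,.041))
print('neck',world(d,370+(660-525)/5-.4,147+115/5-.4,.071))
print('tab px',world(d,*C(150,185)))
for n,p in(('blue1',(389,128)),('blue2',(354,195)),('small',(406,248))):print(n,world(d,*p,.041))
# scene check
s=load('s0');print('scene bore',world(s,248,180,.07),'bush',world(s,155.5,289,.041))
E
```

```text
bore [0.55497189 0.13283612 0.07      ]
[0.62174468 0.23975129 0.07      ] [-0.06677279 -0.10691517  0.        ]
[0.61616877 0.07176808 0.07      ] [-0.06119688  0.06106804  0.        ]
[0.48736796 0.07574286 0.07      ] [6.76039297e-02 5.70932573e-02 1.11022302e-16]
[0.49556818 0.24267601 0.07      ] [ 0.05940371 -0.10983989  0.        ]
0.12621039844218837
0.1680757299970856
0.12886212448739917
0.16713443691577298
yaw -0.04110988018661389 -0.027052685366837637
bore from corners [0.55418494 0.13250568]
bush [ 0.64101325 -0.24433404  0.041     ] depth 0.07182834375411529 0.03986419342533132 width [-0.00026324  0.06476324  0.        ]
neck [ 0.63785561 -0.23820616  0.071     ]
tab px [0.55753738 0.20088135 0.10938388]
blue1 [ 0.74598875 -0.23570704  0.041     ]
blue2 [ 0.58379629 -0.14641131  0.041     ]
small [ 0.46264966 -0.26069599  0.041     ]
scene bore [0.5572226  0.13701156 0.07      ] bush [ 0.64238741 -0.24346081  0.041     ]
```

```bash
python3 - <<'E'
from h import *
d=load('t0')
for p in((485,120),(500,90),(475,150),(460,130),(487,172)):print(p,world(d,*p).round(3))
E
```

```text
(485, 120) [0.447 0.055 0.946]
(500, 90) [ 0.798 -0.447  0.149]
(475, 150) [ 0.677 -0.407  0.098]
(460, 130) [ 0.735 -0.395  0.062]
(487, 172) [ 0.641 -0.466  0.035]
```

```bash
python3 -m handwheel '[[1,[36.5,33,-4.5],[0,0,0.105]],[1,[36.5,33,-4.5],[0,0,0.105]],[1,[36.5,33,-4.5],[0,0,0.105]],[1,[36.5,33,-4.5],[0,0,0.105]],[1,[36.5,33,-4.5],[0,0,0.105]],[1,[36.5,33,-4.5],[0,0,0.105]],[1,[36.5,33,-4.5],[0,0,0.105]],[1,[36.5,33,-4.5],[0,0,0.105]],[1,[36.5,33,-4.5],[0,0,0.105]],[1,[36.5,33,-4.5],[0,0,0.105]],[1,[36.5,31,-4.5],[0,0,0.105]],[1,[0,0,0],[0,0,0]]]' 20
python3 - <<'E'
from h import *
snap('wrist','w1')
o=status.get_obs();print(o['position'],o['orientation'],o['joint_positions'].round(2))
E
```

```text
t: 1.6
position: [0.642, -0.239, 0.354]
orientation: [-0.001, 0.719, 0.695, 0.002]
wrist_force: [-0.6, 0.4, -0.9]
opening: 0.0942
grip_force: 0.0
[ 0.64032958 -0.24177527  0.3541448 ] [-9.26122949e-04  7.20358594e-01  6.93601188e-01  1.76648034e-04] [ 0.46  0.74 -0.26  1.45  0.21  0.97  0.11]
```

View pics/w1.png

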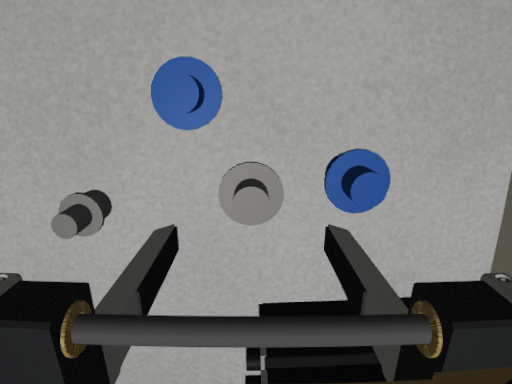

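The wrist view shows the grey bush centred between the fingers, with its flange at (251,193) and the neck top at about (251,205). Blue bushes stand on both sides of it.

```bash
python3 - <<'E'
from h import *
d=load('w1')
print(d['cam_to_world'].round(3))
print('flange',world(d,251,193,.041),world(d,219,193,.041)-world(d,283,193,.041),'neck',world(d,251.5,205,.071),world(d,251,210))
g=cv2.medianBlur(cv2.cvtColor(d['color'],cv2.COLOR_RGB2GRAY),3)
pts=[]
for v in range(150,240):
  for u in range(200,305):
    if d['z_map'][v,u]>0:
      w=world(d,u,v)
      if w[2]>.068: pts.append(w)
pts=np.array(pts);print(len(pts),pts.mean(0),pts.min(0),pts.max(0))
E
```

```text
[[ 0.999 -0.033 -0.009  0.645]
 [-0.034 -0.959 -0.282 -0.155]
 [ 0.     0.282 -0.959  0.335]
 [ 0.     0.     0.     1.   ]]
flange [ 0.64226094 -0.24221776  0.041     ] [-0.06399125  0.00221013  0.        ] neck [ 0.64260742 -0.2447357   0.071     ] [ 0.6420114 -0.2488174  0.0730088]
1074 [ 0.6414706  -0.24273992  0.07186717] [ 0.62486438 -0.26013323  0.06810335] [ 0.65779193 -0.22637121  0.07404059]
```

```bash
python3 -m handwheel '[[1,[1,-1.5,-40],[0,0,0]],[1,[0,0,-40],[0,0,0]],[1,[0,0,-29],[0,0,0]],[0.2,[0,0,0],[0,0,0]],[-1,[0,0,0],[0,0,0]],[-1,[0,0,0],[0,0,0]],[-1,[0,0,0],[0,0,0]],[-1,[0,0,0],[0,0,0]],[-1,[0,0,0],[0,0,0]],[-1,[0,0,0],[0,0,0]]]' 25
```

```text
t: 2.9
position: [0.6407, -0.2453, 0.2463]
orientation: [0.0, 0.721, 0.692, 0.0]
wrist_force: [1.0, 0.6, 0.6]
opening: 0.0337
grip_force: 25.0
```

```bash
python3 -m handwheel '[[-1,[0,0,20],[0,0,0]],[-1,[0,0,40],[0,0,0]],[-1,[0,0,45],[0,0,0]],[-1,[-8,30,5],[0,0,0]],[-1,[-11,48,0],[0,0,0]],[-1,[-11,50,0],[0,0,0]],[-1,[-11,50,0],[0,0,0]],[-1,[-11,50,0],[0,0,0]],[-1,[-11,50,0],[0,0,0]],[-1,[-11,50,0],[0,0,0]],[-1,[-8,35,0],[0,0,0]],[-1,[-4,15,0],[0,0,0]]]'
python3 -m handwheel '[[-1,[0,0,0],[0,0,0]],[-1,[0,0,0],[0,0,0]]]'
python3 - <<'E'
from h import *
w=snap('wrist','w2');t=snap('top','t2')
o=status.get_obs();print(o['position'],o['orientation'],o['wrist_force'])
a=w['color'][:,:,::-1];b=t['color'][150:262,160:285,::-1]
cv2.imwrite('pics/m2.png',np.hstack([a,cv2.resize(b,(286,256)) if 0 else np.vstack([cv2.resize(b,(280,251)),np.zeros((133,280,3),np.uint8)])]))
E
```

```text
t: 4.4
position: [0.5537, 0.1351, 0.3571]
orientation: [-0.0, 0.72, 0.694, 0.001]
wrist_force: [-0.1, -0.4, -2.3]
opening: 0.0335
grip_force: 25.0
t: 4.65
position: [0.555, 0.1304, 0.3563]
orientation: [0.001, 0.722, 0.691, -0.0]
wrist_force: [-0.3, 0.0, -2.6]
opening: 0.0333
grip_force: 25.0
[0.55501301 0.13053499 0.35610987] [ 4.20081238e-04  7.22533346e-01  6.91335835e-01 -3.87232067e-04] [ 0.07045019  0.11220483 -2.11440587]
```

View pics/m2.png

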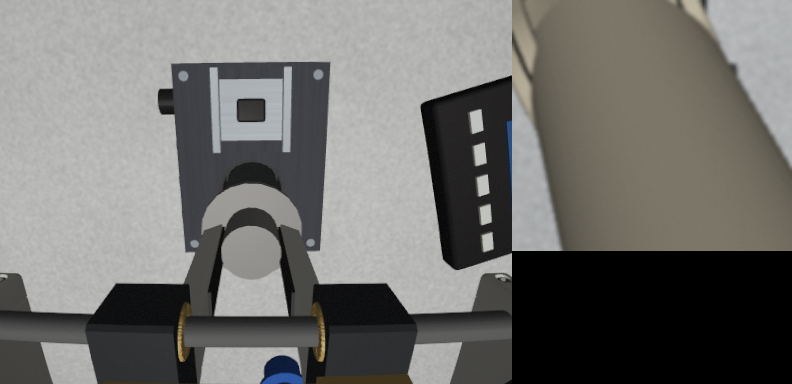

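The wrist view shows the bush held upright at (251,252), with the bore visible behind it at (251,180) and the keeper tab at (251,110). The arm hides the box in the top view. I'll enlarge the wrist view for accurate edges.

```bash
python3 - <<'E'
from h import *
a=load('w2')['color'][55:285,160:340,::-1]
cv2.imwrite('pics/c2.png',cv2.convertScaleAbs(cv2.resize(a[:195],None,fx=3,fy=3,interpolation=cv2.INTER_CUBIC),alpha=1.6,beta=20))
d=load('w2')
pts=[];fl=[]
for v in range(170,290):
  for u in range(190,315):
    if d['z_map'][v,u]>0:
      w=world(d,u,v)
      if w[2]>.174 and abs(w[0]-.555)<.0185 and abs(w[1]-.13)<.03: pts.append(w)
      elif .145<w[2]<.157 and abs(w[0]-.555)<.04: fl.append(w)
for p in(pts,fl):
  p=np.array(p);print(len(p),p.mean(0),p.min(0),p.max(0))
E
```

```text
3732 [0.55443002 0.13401524 0.18675182] [0.53650999 0.11491789 0.17400691] [0.57349608 0.14938767 0.22856434]
2936 [0.55612172 0.14958117 0.15202543] [0.52294082 0.10290113 0.14564116] [0.58760991 0.16505682 0.15695248]
```

View pics/c2.png

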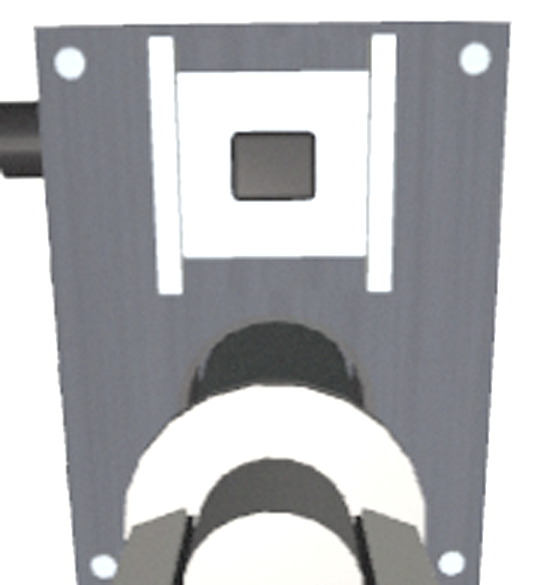

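```bash
python3 - <<'E'
from h import *
d=load('w2');C=lambda x,y,z=.07:world(d,160+x/3-.33,55+y/3-.33,z)
B=np.array([C(69,63),C(475,58),C(104,566),C(452,563)]);print(B)
k=np.array([C(36,27),C(510,22)]);print('cor',k,np.linalg.norm(k[0]-k[1]))
e=k[1]-k[0];x=e/np.linalg.norm(e);y=np.array([-x[1],x[0],0]);print('yaw',np.arctan2(x[1],x[0]))
e=B[1]-B[0]+B[3]-B[2];print('yaw bolts',np.arctan2(e[1],e[0]))
print('bore from back corners',k.mean(0)-.110*y)
print('bore from bolts',B.mean(0)-.025*y)
print('bore from rim',C(275,320)-.027*y)
print('tab',[C(*p,.12) for p in((232,132),(316,200))], 'depth tab',world(d,251,110))
print('keeper front',C(273,258,.082),'->dist',(C(273,258,.082)-(B.mean(0)-.025*y))@y)
print('flange front',C(275,383,.151)-.033*y,'sides',C(125,520,.151)[0],C(425,520,.151)[0])
print('neck',world(d,251,252,.181))
E
```

```text
[[0.50361331 0.23688564 0.07      ]
 [0.61511369 0.23322556 0.07      ]
 [0.49885475 0.08540154 0.07      ]
 [0.61008465 0.08148831 0.07      ]]
cor [[0.49546512 0.24675344 0.07      ]
 [0.62465334 0.24229376 0.07      ]] 0.1292651714495118
yaw -0.03450715283495137
yaw bolts -0.03398904995193254
bore from back corners [0.5562642  0.13458908 0.07      ]
bore from bolts [0.55605409 0.13426515 0.07      ]
bore from rim [0.55608793 0.13554401 0.07      ]
tab [array([0.54954184, 0.21584915, 0.12      ]), array([0.5680695 , 0.19983795, 0.12      ])] depth tab [0.55871913 0.20791766 0.12042551]
keeper front [0.55731817 0.182195   0.082     ] ->dist 0.047944937069536626
flange front [0.55586246 0.13180187 0.151     ] sides 0.5227969246246719 0.5884756441006233
neck [0.55532397 0.13206568 0.181     ]
```

```bash
python3 -m handwheel '[[-1,[0.6,2.5,0],[0,0,0]],[-1,[0,0,-15],[0,0,0]],[-1,[0,0,-15],[0,0,0]],[-1,[0,0,-7],[0,0,0]],[-1,[0,0,-2],[0,0,0]],[-1,[0,0,-2],[0,0,0]],[-1,[0,0,-2],[0,0,0]],[-1,[0,0,-2],[0,0,0]],[-1,[0,0,0],[0,0,0]]]' 40
```

```text
t: 5.88
position: [0.5551, 0.1351, 0.3112]
orientation: [0.0, 0.721, 0.692, 0.0]
wrist_force: [-1.2, 0.0, -2.4]
opening: 0.0335
grip_force: 39.9
```

```bash
python3 -m handwheel '[[-1,[0,0,-2],[0,0,0]],[-1,[0,0,-2],[0,0,0]],[-1,[0,0,-2],[0,0,0]],[-1,[0,0,-2],[0,0,0]],[-1,[0,0,-2],[0,0,0]],[-1,[0,0,-2],[0,0,0]],[-1,[0,0,0],[0,0,0]]]'; python3 -c "
from h import *
o=status.get_obs();print(o['wrist_force'],o['position'],o['wrist_torque'])"
```

```text
t: 6.75
position: [0.555, 0.1351, 0.299]
orientation: [-0.0, 0.721, 0.692, -0.0]
wrist_force: [-0.5, -0.4, -2.5]
opening: 0.0332
grip_force: 39.9
[-0.48837765 -0.36507126 -2.5441019 ] [0.5550178  0.1350565  0.29896136] [-0.24981291 -0.11467519 -0.03322364]
```

```bash
python3 -m handwheel '[[-1,[0,0,-2],[0,0,0]],[-1,[0,0,-2],[0,0,0]],[-1,[0,0,-2],[0,0,0]],[-1,[0,0,-1],[0,0,0]]]'; python3 -m handwheel '[[-1,[0,0,-1],[0,0,0]],[-1,[0,0,-1],[0,0,0]]]'
```

```text
t: 7.25
position: [0.5551, 0.1351, 0.293]
orientation: [0.0, 0.722, 0.692, 0.0]
wrist_force: [-2.2, -0.3, 5.2]
opening: 0.0338
grip_force: 40.0
t: 7.5
position: [0.5551, 0.1351, 0.2911]
orientation: [0.0, 0.722, 0.692, 0.0]
wrist_force: [-1.6, -1.0, 6.6]
opening: 0.0335
grip_force: 40.0
```

```bash
python3 -m handwheel '[[-1,[0,0,-1],[0,0,0]],[-1,[0,0,-1],[0,0,0]]]'
```

```text
t: 7.75
position: [0.5551, 0.1351, 0.2891]
orientation: [0.0, 0.722, 0.692, 0.0]
wrist_force: [-2.0, -1.6, 5.5]
opening: 0.0328
grip_force: 40.0
```

```bash
python3 -m handwheel '[[-1,[0,0,-1],[0,0,0]],[-1,[0,0,-1],[0,0,0]],[-1,[0,0,-1],[0,0,0]],[-1,[0,0,-1],[0,0,0]],[-1,[0,0,-1],[0,0,0]],[-1,[0,0,-1],[0,0,0]]]';python3 -m handwheel '[[-1,[0,0,-1],[0,0,0]]]'
```

```text
t: 8.5
position: [0.5551, 0.1351, 0.2831]
orientation: [0.0, 0.722, 0.692, 0.0]
wrist_force: [-2.3, -1.2, 6.5]
opening: 0.0335
grip_force: 40.0
t: 8.62
position: [0.5551, 0.1351, 0.2821]
orientation: [0.0, 0.722, 0.692, 0.0]
wrist_force: [-2.1, -2.2, 6.3]
opening: 0.0333
grip_force: 40.0
```

```bash
python3 -m handwheel '[[-1,[0,0,-0.7],[0,0,0]]]'
```

```text
t: 8.75
position: [0.5551, 0.1351, 0.2814]
orientation: [0.0, 0.722, 0.692, 0.0]
wrist_force: [-1.5, -1.3, 6.3]
opening: 0.0336
grip_force: 40.0
```

```bash
python3 -m handwheel '[[-1,[0,0,-0.6],[0,0,0]]]'
```

```text
t: 8.88
position: [0.5551, 0.135, 0.2808]
orientation: [0.0, 0.722, 0.692, 0.0]
wrist_force: [-1.2, -1.1, 6.4]
opening: 0.0333
grip_force: 40.0
```

```bash
python3 -m handwheel '[[-1,[0,0,-0.5],[0,0,0]]]'
```

```text
t: 9.0
position: [0.5551, 0.135, 0.2804]
orientation: [0.0, 0.722, 0.692, 0.0]
wrist_force: [-1.5, -2.4, 8.7]
opening: 0.0332
grip_force: 40.0
```

```bash
python3 -m handwheel '[[-1,[0,0,-0.5],[0,0,0]]]'
```

```text
t: 9.12
position: [0.5551, 0.1351, 0.2803]
orientation: [0.0, 0.722, 0.692, 0.0]
wrist_force: [-2.1, -1.4, 13.4]
opening: 0.033
grip_force: 40.0
```

```bash
python3 -c "
from h import *
d=snap('wrist','w3');o=status.get_obs();print(o['wrist_force'],o['position'])"
```

```text
[-2.87234564 -1.00817302 11.45469344] [0.55514709 0.13507357 0.28033115]
```

```bash
python3 -m handwheel '[[-1,[0,0,-0.5],[0,0,0]]]'
```

```text
t: 9.3
position: [0.5551, 0.1351, 0.2802]
orientation: [0.0, 0.722, 0.692, 0.0]
wrist_force: [-3.2, -2.7, 17.6]
opening: 0.0334
grip_force: 40.0
```

```bash
python3 -m handwheel '[[-1,[0,0,0.8],[0,0,0]],[0.3,[0,0,0],[0,0,0]],[0.3,[0,0,0],[0,0,0]],[0.3,[0,0,0],[0,0,0]],[0.3,[0,0,0],[0,0,0]]]'
```

```text
t: 9.93
position: [0.5551, 0.1352, 0.279]
orientation: [-0.0, 0.721, 0.692, 0.0]
wrist_force: [-0.5, 0.4, -0.1]
opening: 0.061
grip_force: 0.0
```

```bash
python3 -m handwheel '[[0.3,[0,0,20],[0,0,0]],[0.3,[0,0,35],[0,0,0]],[0.3,[0,0,35],[0,0,0]],[0.3,[1,20,0],[0,0,0]],[0.3,[1,20,0],[0,0,0]],[0.3,[0,0,0],[0,0,0]],[0.3,[0,0,0],[0,0,0]]]'
python3 - <<'E'
from h import *
d=snap('wrist','w4');o=status.get_obs();print(o['position'])
E
```

```text
t: 10.8
position: [0.5568, 0.175, 0.368]
orientation: [-0.0, 0.721, 0.693, -0.001]
wrist_force: [0.8, -0.2, 0.1]
opening: 0.0608
grip_force: 0.0
[0.55688893 0.17459671 0.36820412]
```

View pics/w4.png

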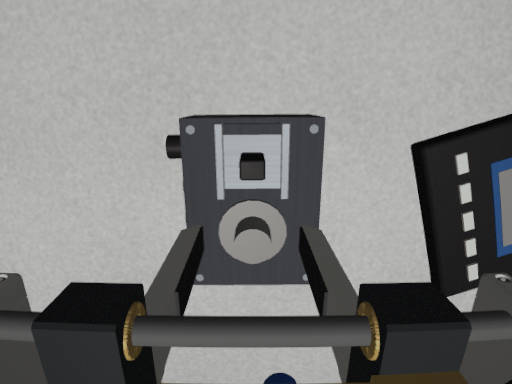

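The bush is seated in the bore with its flange at (253,232). The tab's top is at about (252,158). I'll check the flange height and the tab position.

```bash
python3 - <<'E'
from h import *
d=load('w4')
m=lambda u,v:np.median([world(d,u+i,v+j) for i in(-2,-1,0,1,2) for j in(-2,-1,0,1,2)],0).round(4)
for n,p in(('flL',(228,230)),('flR',(278,230)),('flT',(253,207)),('boxL',(203,230)),('boxR',(304,230)),('box top',(204,180)),('tab',(252,159)),('neck',(253,244))):print(n,m(*p))
print('flange c',world(d,253,232,.075),'w',world(d,219,232,.075)-world(d,287,232,.075))
g=[world(d,u,v) for v in range(140,190) for u in range(230,275) if world(d,u,v)[2]>.115];g=np.array(g);print('tab',g.mean(0),g.min(0),g.max(0))
E
```

```text
flL [0.5327 0.14   0.0761]
flR [0.5809 0.1382 0.0759]
flT [0.5577 0.1627 0.0761]
boxL [0.5261 0.1817 0.1708]
boxR [0.5888 0.1824 0.1777]
box top [0.5129 0.1894 0.0711]
tab [0.5589 0.2158 0.1173]
neck [0.5567 0.1387 0.1062]
flange c [0.55669825 0.1365498  0.075     ] w [-0.065941    0.00265202  0.        ]
tab [0.55826651 0.20998558 0.12605755] [0.54830145 0.20042951 0.11515922] [0.56803535 0.25858035 0.34893936]
```

```bash
python3 -m handwheel '[[0.3,[1,33,0],[0,0,0]],[0.3,[0,0,-30],[0,0,0]],[0.3,[0,0,-30],[0,0,0]],[0.3,[0,0,-18],[0,0,0]],[-1,[0,0,0],[0,0,0]],[-1,[0,0,0],[0,0,0]],[-1,[0,0,0],[0,0,0]],[-1,[0,0,0],[0,0,0]],[-1,[0,0,0],[0,0,0]]]' 12
```

```text
t: 11.98
position: [0.5582, 0.2082, 0.2918]
orientation: [0.0, 0.721, 0.693, 0.0]
wrist_force: [-0.1, -0.0, 2.3]
opening: 0.0196
grip_force: 12.0
```

```bash
python3 -m handwheel '[[-1,[0,-2,0],[0,0,0]],[-1,[-0.1,-3,0],[0,0,0]],[-1,[-0.1,-3,0],[0,0,0]],[-1,[-0.1,-3,0],[0,0,0]],[-1,[-0.1,-3,0],[0,0,0]],[-1,[-0.1,-3,0],[0,0,0]],[-1,[-0.1,-3,0],[0,0,0]],[-1,[-0.1,-2,0],[0,0,0]]]'
```

```text
t: 12.98
position: [0.5575, 0.1863, 0.2917]
orientation: [-0.0, 0.721, 0.692, 0.001]
wrist_force: [-0.5, 1.8, 5.0]
opening: 0.0201
grip_force: 12.0
```

```bash
python3 -m handwheel '[[-1,[0,-1,0],[0,0,0]],[-1,[-0.1,-1,0],[0,0,0]]]'
```

```text
t: 13.22
position: [0.5574, 0.1844, 0.2918]
orientation: [0.0, 0.721, 0.693, 0.001]
wrist_force: [-0.4, 2.9, 6.0]
opening: 0.0197
grip_force: 12.0
```

```bash
python3 -m handwheel '[[-1,[0,-1,0],[0,0,0]]]'
```

```text
t: 13.35
position: [0.5574, 0.1834, 0.2918]
orientation: [0.0, 0.721, 0.693, 0.001]
wrist_force: [-0.5, 2.0, 5.7]
opening: 0.0203
grip_force: 12.0
```

```bash
python3 -m handwheel '[[-1,[0,-1,0],[0,0,0]]]'
```

```text
t: 13.48
position: [0.5574, 0.1824, 0.2918]
orientation: [0.0, 0.721, 0.693, 0.001]
wrist_force: [-0.7, 0.6, 6.4]
opening: 0.0202
grip_force: 12.0
```

```bash
python3 -m handwheel '[[-1,[0,-1,0],[0,0,0]]]'
```

```text
t: 13.6
position: [0.5574, 0.1818, 0.2918]
orientation: [-0.0, 0.721, 0.693, 0.001]
wrist_force: [-2.0, 3.3, 4.6]
opening: 0.0199
grip_force: 12.0
```

```bash
python3 -m handwheel '[[-1,[0,-1,0],[0,0,0]]]'
```

```text
t: 13.72
position: [0.5573, 0.1815, 0.2918]
orientation: [-0.001, 0.721, 0.693, 0.001]
wrist_force: [-0.8, 6.5, 4.8]
opening: 0.0199
grip_force: 12.0
```

```bash
python3 -m handwheel '[[-1,[0,-1,0],[0,0,0]]]'
```

```text
t: 13.85
position: [0.5573, 0.1812, 0.2918]
orientation: [-0.001, 0.721, 0.693, 0.002]
wrist_force: [-0.9, 7.0, 3.7]
opening: 0.0199
grip_force: 12.0
```

```bash
python3 -m handwheel '[[-1,[0,-1,0],[0,0,0]],[0,[0,0,0],[0,0,0]],[0.2,[0,0,0],[0,0,0]],[0.2,[0,0,0],[0,0,0]],[0.2,[0,0,20],[0,0,0]],[0.2,[0,0,40],[0,0,0]],[0.2,[0,-10,40],[0,0,0]],[0.2,[0,-20,0],[0,0,0]],[0.2,[0,0,0],[0,0,0]],[0.2,[0,0,0],[0,0,0]]]'
python3 - <<'E'
from h import *
d=snap('wrist','w5');o=status.get_obs();print(o['position'],o['wrist_force'])
E
```

```text
t: 15.1
position: [0.5569, 0.148, 0.3899]
orientation: [-0.001, 0.722, 0.692, -0.001]
wrist_force: [0.3, 0.2, 0.3]
opening: 0.0564
grip_force: 0.0
[0.55689436 0.14845461 0.38993624] [-0.57314494 -0.01163136  1.22739479]
```

View pics/w5.png

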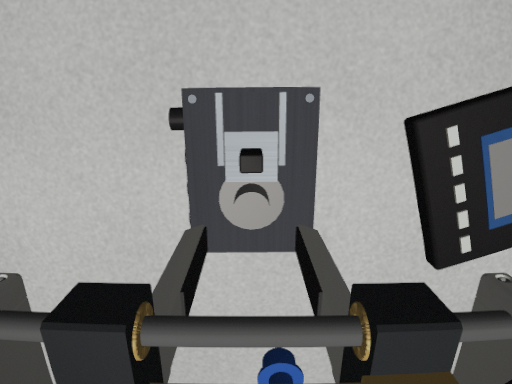

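The keeper plate now covers the back of the flange, with its front edge at about (251,181). I'll check the numbers.

```bash
python3 - <<'E'
from h import *
d=load('w5')
bk=(world(d,192,99,.07)+world(d,310,98,.07))/2; f=world(d,251,181,.082);fl=world(d,251.5,229.5,.075)
print('front to bore via bolts',(f-bk)[1]*1+.1007,'via flange front edge',f[1]-(fl[1]+.033))
m=lambda u,v:np.median([world(d,u+i,v+j)[2] for i in(-2,-1,0,1,2) for j in(-2,-1,0,1,2)]).round(4)
print(m(228,200),m(275,200),m(203,190),m(235,170))
a=load('w4')
bk=(world(a,190,130,.07)+world(a,314,129,.07))/2; f=world(a,252,189,.082);print('before',(f-bk)[1]+.1007)
E
```

```text
front to bore via bolts 0.023352403389277396 via flange front edge 0.021039915092925632
0.0762 0.0761 0.0711 0.0831
before 0.048586407995779776
```

```bash
python3 -c "
from station import ticket
print(ticket.hand_in())"
```

```text
the job is handed in; nothing more can be done
None
```

The larger bush is pressed home with its flange flat on the box top, the keeper is slid in to its end stop over the flange, the gripper has let go and is clear, and the job is handed in; it took about 15 s and the result was not reported back.

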